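# Show the edge of the cassette cover plate

## Task

Push the slotted steel cover plate along the raised shelf, towards the end where the open instrument tray stands, until about 40 mm of it sticks out past that end so that the next person can get fingers under its edge. Only push it: it stays flat on the shelf, never lifted or tipped, and ends lying straight along the shelf without hanging over the shelf's front. Leave the tray, bowl, hoop and bottle where they are, then move clear.

Things in the scene. Friction and masses are not known exactly. Their poses are not given: they have to be found in the camera images.
- shelf: Fixed white bench-top shelf (riser). 280 mm long along its own y, 140 mm deep along its own x, top surface 80 mm above the bench (shelf top 12 mm thick). Along its far (+x) side runs an upstand 8 mm thick and 12 mm high above the top; the two ends and the front (-x) side are open. Origin on the bench under its centre, z up.
- shelf_left_end (a point): Middle of the shelf's +y end edge, at the height of the top surface (140 mm along +y from the shelf's centre).
- shelf_right_end (a point): Middle of the shelf's -y end edge, at the height of the top surface (140 mm along -y from the shelf's centre).
- plate: Loose flat stainless cassette cover plate with dark slots on top, lying on the shelf: 130 mm along its own y, 95 mm along its own x, 6 mm thick, about 0.3 kg. Both ends alike. Origin at the centre of its underside. It starts near the middle of the shelf, its long side within about 7 degrees of the shelf's, overhanging nowhere, with at least 40 mm of bare shelf beyond each end.
- tray: Open rectangular steel instrument tray, 190 x 110 x 45 mm high, with blue racks and a row of thin instruments, standing on the bench beyond one end of the shelf (the shelf's +y end or -y end: it varies). That end is the one to push towards. Origin at the centre of its underside.
- bowl: Round steel bowl, 100 mm across the rim, 45 mm high, on the bench beyond the other end of the shelf. Origin at the centre of its underside. To be left alone.
- hoop: Round suture practice hoop, 103 mm across, 11 mm high, lying on the bench on the robot's side of the shelf. Origin at the centre of its underside. To be left alone.
- bottle: White plastic bottle, 52 mm across, 130 mm high, standing on the bench on the far side of the shelf. Origin at the centre of its underside. To be left alone.
Mind the look-alikes: they are no part of the job. Of the things like the plate, leave any that is blue or purple; of the rest the larger one is meant.

How it is judged:
By the outcome, as a careful person would: the job done as asked, in the order asked, and still so for the second after the job is handed in, with the robot touching nothing.
It also fails if it takes over 42 s, if anything falls off the work surface, if the arm or the gripper's body presses on something with over 40 N, if the wrist force passes 120 N, or if a joint passes its speed limit or range.

## Robot

A 6-joint arm with a two-finger parallel gripper is mounted at the origin on the work surface. World frame = base frame: x ahead of the robot, y to its left, z up, the work surface at z = 0. Lengths are in mm, angles in rad, forces in N, time in s.
With the tool pointing down it reaches from about 350 to 875 mm from the base axis. Payload 4.2 kg.
Tool frame: the origin (TCP) lies midway between the tips of the shut fingers; the grasp point (between the pads) lies 19 mm behind it; z points along the fingers, y is the direction in which the jaws open and shut (so a half turn about z gives the same grasp; the last joint's range is limited). The gripper opens to 85 mm and grips with 20 to 120 N. Pads are 22 mm wide; open, the fingers measure 114 mm over their backs; the gripper's body (76 mm by 85 mm) begins 54 mm behind the grasp point. The pads swing forward as they close: fully open they stand 13 mm farther back than shut.
Start: joints at [1.508, 0.385, 0.008, 0, -1.194, -0.259], TCP at [197.639, 592.906, 231.312] pointing down, gripper open.
Joint ranges: [-3.14, 3.14], [-1.21, 2.06], [-1.07, 1.41], [-3.16, 2.05], [-2.99, -0.16], [-3.1, 3.1]. Speed limits (rad/s): [2.79, 2.79, 3.14, 3.14, 3.14, 3.14].

## Interface

Orientations are given as a unit quaternion [x, y, z, w].
In Python, from bench import read_state, get_image, job_done, search_frame, regions_of gives the robot as it stands.
- The arm moves only by the tool servo_tool, never from a script. Its arguments are lists of equal length, an entry for each row: "turn": the turn, a rotation vector about the world's x, y, z in rad, a list of three; "dp": the shift along the world's x, y, z in m, a list of three; "fingers": the finger opening in m, from 0 to 0.0854. In form: {"turn": [[rx, ry, rz], ...], "dp": [[tx, ty, tz], ...], "fingers": [fingers, ...]}. A call has exactly 5 rows; each row shifts and turns the pose as measured when the row begins; what a row does not reach is not made up. A row lasts 1/8 s, in which the tool goes at most 62.5 mm and 10.7 degrees, less where a joint would pass 70% of its speed; a pose out of reach is approached as far as the arm can. A call is refused whole if a number of a shift passes 0.0625 or a number of a turn 0.188, either way. A call with a gripper value outside its range is refused whole. The fingers move at their own pace and stop on an object; the grip force is fixed at half the most. Time passes only in rows, so rows that do not move let the fingers close, or fill a call up. It gives the time, the measured TCP pose, the force and the opening at its end, in the units of the state.
- read_state(): the state, without advancing time (a new reading comes with each control period).
- get_image(name): name is "side" or "top"; returns a dict with "img" (480x640x3 uint8, red, green, blue), "vfov" (degrees; the focal length in pixels is half the picture's height over the tangent of half this angle, whatever the lens; pixels are square), "cx", "cy" (the principal point, pixels), "world_from_camera" (4x4, takes a point from camera to world coordinates). Camera axes: x right, y down, z forward; pixel columns grow to the right and rows downward; lengths in mm; the calibration is good to about 2 mm. A picture is of the moment at which its call begins. There is no depth.
- job_done(): hands the job in, once; it reports no verdict.
Trained networks look in the newest picture that a camera, given by its name, has taken for a name from the list of things; names that differ only in an ending like _2 or _b are one class to them, and where a whole thing is asked for, a point or a joint stands for the part that bears it (a point fixed in the world has none). Each returns a list of dicts, best first, with "score" (0 to 1); they miss things now and then, are a little off and sometimes report something else, mostly with a low value. They report only what shows in the picture. A call takes as long as a camera call. They do not tell look-alikes from the thing itself.
- search_frame(query, camera): "box" ([left, top, width, height] in pixels, round what is visible of it).
- regions_of(query, camera): "region" (480x640 bool, what is visible of it) and "box" ([left, top, width, height] in pixels, round what is visible of it).
The state is a dict: "clock": time; "joints": joint angles; "joint_vel": joint speeds; "joint_efforts": joint torques, N m; "position": TCP position; "ee_rot": TCP orientation; "contact_force": force on the tool from outside, world axes, zero at the start; "wrist_torque": the same for the moment, N m; "gripper_width": finger opening in mm.
Only numpy, scipy, OpenCV 4.12 (cv2) and the standard library are available. Lean on these libraries where they do the work, as an engineer would, in place of code of your own. Each camera call takes 0.05 s, during which the arm holds its last target. There are 200 camera calls.

## Working session

There is one attempt and no reset: what is moved stays moved. The work goes in short steps, Python scripts to look and compute and a tool call to move; the robot and the scene stay as the last step left them, time stands still between calls to the robot, and variables do not carry over. Pictures are saved under pics/ and viewed, about 8 in all and at most 12, crops included, and the job is handed in when it is done.

Besides the shell and the picture viewer there is one more tool, called after ">>>" by a JSON object that holds its "op" and its "data", one argument or row to a line. servo_tool: Moves the arm, as the interface text tells. Its arguments: {"type":"object","properties":{"turn":{"type":"array","items":{"type":"array","items":{"type":"number"}}},"dp":{"type":"array","items":{"type":"array","items":{"type":"number"}}},"fingers":{"type":"array","items":{"type":"number"}}},"required":["turn","dp","fingers"]}

```bash
mkdir -p pics; cat > h.py <<'E'
import numpy as np, cv2
from bench import *
def cam(n):
    d=get_image(n); d['f']=240/np.tan(np.radians(d['vfov'])/2); return d
def ray(d,u,v,z):
    T=np.array(d['world_from_camera']); r=T[:3,:3]@np.array([(u-d['cx'])/d['f'],(v-d['cy'])/d['f'],1]); o=T[:3,3]
    return o+r*(z-o[2])/r[2]
def proj(d,p):
    T=np.array(d['world_from_camera']); c=T[:3,:3].T@(np.array(p)-T[:3,3]); return c[:2]/c[2]*d['f']+[d['cx'],d['cy']]
def save(d,n): cv2.imwrite('pics/'+n,cv2.cvtColor(d['img'],cv2.COLOR_RGB2BGR))
E
python3 - <<'E'
from h import *
for c in('top','side'):
    d=cam(c); save(d,c+'0.png'); print(c,d['f'],np.round(d['world_from_camera'],2).tolist())
    for q in('shelf','plate','tray','bowl','hoop','bottle'):
        print(q,[(round(r['score'],2),[int(b) for b in r['box']],np.round(ray(d,r['box'][0]+r['box'][2]/2,r['box'][1]+r['box'][3]/2,80 if q in('shelf','plate') else 0)).tolist()) for r in search_frame(q,c)[:4]])
print(read_state()['ee_rot'])
E
```

```text
top 453.41289660510097 [[0.02, -1.0, 0.04, 513.86], [-1.0, -0.02, -0.01, 5.33], [0.01, -0.04, -1.0, 1112.95], [0.0, 0.0, 0.0, 1.0]]
shelf [(0.64, [262, 190, 137, 97], [558.0, -18.0, 80.0])]
plate [(0.97, [232, 173, 45, 42], [655.0, 155.0, 80.0]), (0.94, [300, 209, 63, 56], [560.0, -21.0, 80.0]), (0.78, [305, 288, 28, 42], [396.0, 4.0, 80.0]), (0.7, [440, 290, 53, 58], [378.0, -331.0, 80.0])]
tray [(0.65, [339, 137, 22, 26], [780.0, -68.0, 0.0]), (0.56, [404, 162, 70, 89], [645.0, -290.0, 0.0])]
bowl [(0.9, [196, 245, 42, 44], [486.0, 254.0, 0.0])]
hoop [(0.73, [367, 281, 37, 40], [409.0, -159.0, 0.0])]
bottle [(0.9, [336, 134, 27, 29], [786.0, -66.0, 0.0]), (0.65, [194, 244, 45, 43], [489.0, 256.0, 0.0]), (0.46, [262, 192, 135, 91], [563.0, -18.0, 0.0])]
side 526.8277082633409 [[-0.88, -0.36, 0.31, 266.08], [-0.48, 0.67, -0.57, 563.81], [-0.0, -0.65, -0.76, 825.23], [0.0, 0.0, 0.0, 1.0]]
shelf [(0.65, [283, 169, 99, 129], [558.0, 5.0, 80.0])]
plate [(0.88, [386, 276, 54, 43], [372.0, 63.0, 80.0]), (0.83, [217, 278, 34, 44], [634.0, 211.0, 80.0]), (0.73, [451, 166, 63, 33], [355.0, -257.0, 80.0]), (0.65, [304, 195, 66, 58], [561.0, -20.0, 80.0])]
tray [(0.9, [313, 123, 91, 60], [652.0, -304.0, 0.0])]
bowl [(0.92, [271, 338, 58, 58], [498.0, 232.0, 0.0]), (0.17, [309, 126, 92, 59], [654.0, -293.0, 0.0])]
hoop [(0.57, [405, 213, 49, 39], [414.0, -151.0, 0.0])]
bottle [(0.68, [241, 154, 29, 52], [815.0, -112.0, 0.0])]
[ 9.87082879e-01 -1.60210453e-01 -9.59974895e-07 -2.08173903e-05]
```

View pics/top0.png

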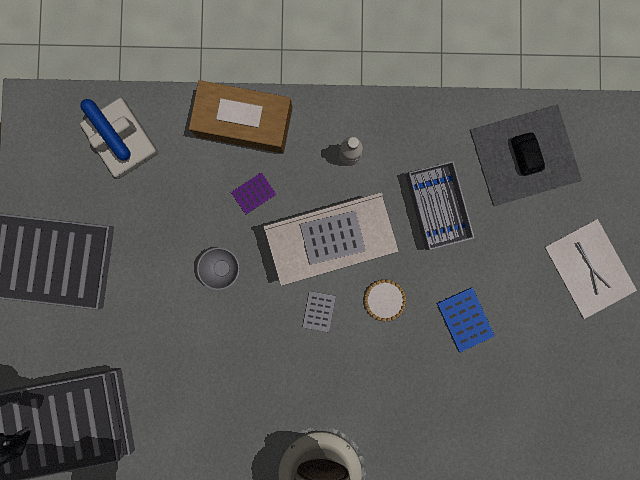

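View pics/side0.png

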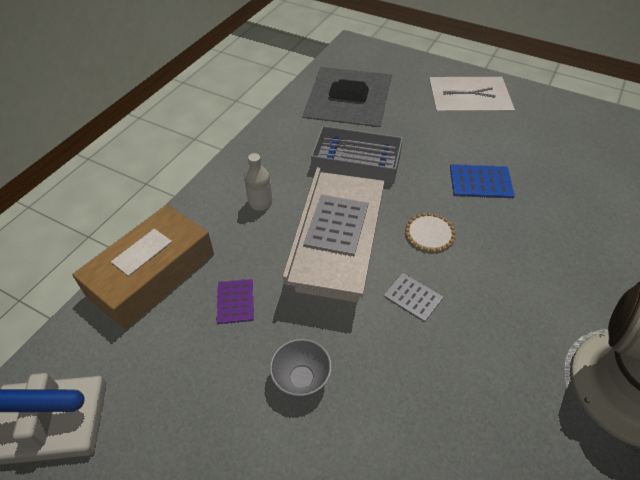

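Candidates for the plate in the top picture are the grey slotted plate on the shelf (332,237), a small grey one on the bench (319,312), a purple one (253,193) and a blue one (466,320). I choose (332,237): it isn't blue or purple, it is the larger grey one, and it lies on the shelf. The tray (440,206) is beyond the shelf's −y end and the bowl (217,268) is beyond the other end.

```bash
cat >> h.py <<'E'
from scipy.optimize import least_squares
def rect(c,q,near,z):
    d=cam(c); best=None
    R=[r for r in regions_of(q,c)]
    R.sort(key=lambda r:np.hypot(r['box'][0]+r['box'][2]/2-near[0],r['box'][1]+r['box'][3]/2-near[1]))
    m=R[0]['region'].astype(np.uint8)
    ct=max(cv2.findContours(m,0,cv2.CHAIN_APPROX_NONE)[0],key=cv2.contourArea)[:,0,:]
    P=np.array([ray(d,u,v,z)[:2] for u,v in ct],np.float32)
    (c0,s,a)=cv2.minAreaRect(P); 
    return d,m,c0,s,a
E
python3 - <<'E'
from h import *
for c,n in(('top',(332,237)),('side',(337,223))):
    for q,z in(('plate',86),('shelf',80)):
        d,m,c0,s,a=rect(c,q,n,z); print(c,q,np.round(c0,1),np.round(s,1),round(a,2))
        np.save(f'{c}_{q}.npy',m)
    x,y=n; e=cv2.resize(d['img'][y-75:y+75,x-90:x+90],(720,600),interpolation=cv2.INTER_CUBIC); cv2.imwrite(f'pics/crop_{c}.png',e[:,:,::-1])
E
```

```text
top plate [561.7 -22.1] [ 94.2 129.7] 14.47
top shelf [559.2 -18.7] [143.2 280.5] 16.75
side plate [562.6 -18.5] [ 96.2 136.8] 14.98
side shelf [559.8 -12. ] [145.2 309.3] 17.14
```

View pics/crop_top.png

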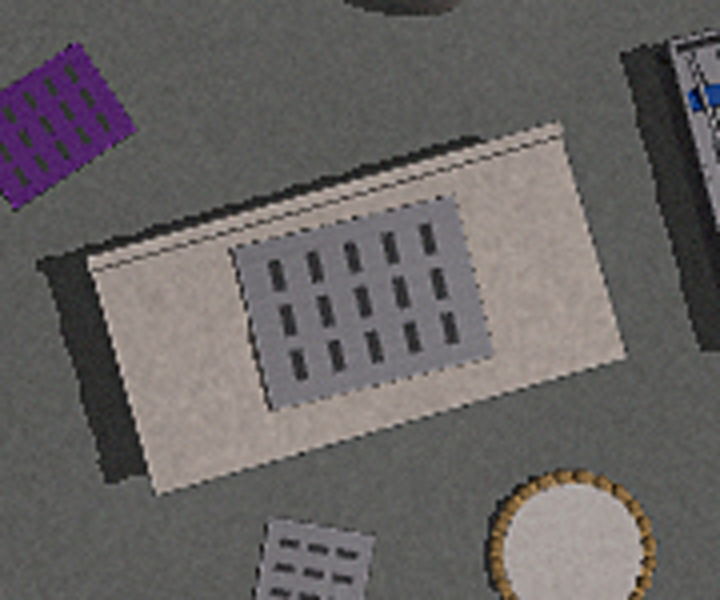

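View pics/crop_side.png

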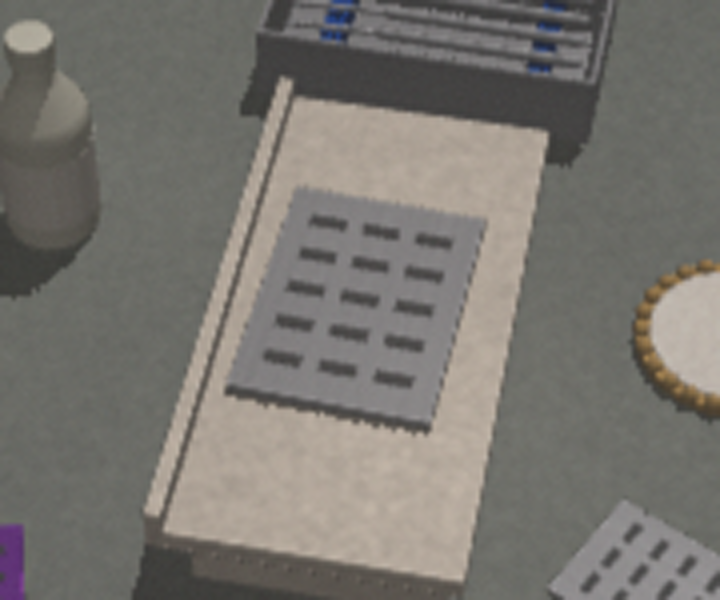

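The crops confirm the choice: the plate is grey and slotted, 94 × 130 mm, and lies on the shelf. Its top-crop corners are (236,248), (455,197), (492,353) and (272,410). Next I'll compute the frames from the corners.

```bash
python3 - <<'E'
from h import *
d=cam('top'); g=lambda u,v,z:ray(d,242+u/4-.4,162+v/4-.4,z)[:2]
LB,RB=g(157,494,80),g(627,353,80); RT,LT=g(562,123,92),g(88,257,92)
print(LB,RB,RT,LT)
for n,(a,b) in dict(front=(RB,LB),back=(RT,LT)).items(): print(n,np.linalg.norm(b-a),np.degrees(np.arctan2(-(b-a)[0],(b-a)[1])))
P=[g(236,248,86),g(455,197,86),g(492,353,86),g(272,410,86)]
th=np.radians(16.5)
for a,b in((1,0),(2,3)): v=P[b]-P[a]; print('plate',np.linalg.norm(v),np.degrees(np.arctan2(-v[0],v[1])))
th=np.arctan2(-(LB-RB)[0]-(LT-RT)[0],(LB-RB)[1]+(LT-RT)[1]); R=np.array([[np.cos(th),-np.sin(th)],[np.sin(th),np.cos(th)]])
c=(LB+RB+RT+LT)/4
print('c',c,'th',np.degrees(th)); print('plate in shelf',np.round([R.T@(p-c) for p in P],1)); print('shelf corners',np.round([R.T@(p-c) for p in(LB,RB,RT,LT)],1))
print('axes',R)
T=cam('side')
ds=T; gs=lambda u,v,z:ray(ds,247+u/4-.4,148+v/4-.4,z)[:2]
print('side: plate',np.round([R.T@(gs(*p,86)-c) for p in((297,187),(487,217),(430,425),(227,387))],1),'end',np.round([R.T@(gs(*p,80)-c) for p in((300,97),(548,130),(465,583),(163,535))],1))
E
```

```text
[451.04678578  92.95986112] [ 535.04137561 -173.37867038] [ 664.61493725 -133.29425942] [584.17908596 133.31597868]
front 279.2692329652621 17.503595082518668
back 278.47970344619 16.788472636264622
plate 127.79659903034207 14.07748219944799
plate 128.71205676542473 15.36879649019722
c [558.72054615 -20.0992725 ] th 17.146540016888284
plate in shelf [[ 51.7  57.8]
 [ 44.8 -69.8]
 [-46.1 -64.8]
 [-42.1  63.8]]
shelf corners [[ -69.6  139.8]
 [ -67.8 -139.5]
 [  67.8 -139.4]
 [  69.6  139.1]]
axes [[ 0.95555386 -0.2948166 ]
 [ 0.2948166   0.95555386]]
side: plate [[ 48.  -67.3]
 [-46.5 -65.3]
 [-40.3  66.4]
 [ 53.3  62.8]] end [[  60.9 -136.9]
 [ -67.4 -137.5]
 [ -68.2  142.7]
 [  63.2  143.6]]
```

>>> {"op": "servo_tool", "data": {
  "turn": [
    [0,0,-0.095],
    [0,0,-0.095],
    [0,0,-0.095],
    [0,0,-0.095],
    [0,0,-0.095]
  ],
  "dp": [
    [0.033,-0.051,0],
    [0.033,-0.051,0],
    [0.033,-0.051,0],
    [0.033,-0.051,0],
    [0.033,-0.051,0]
  ],
  "fingers": [0.04,0.04,0.04,0.04,0.04]
}}

```text
clock: 1.82
position: [364.4, 334.0, 230.8]
ee_rot: [0.92, -0.391, 0.001, -0.001]
contact_force: [0.9, -0.2, -0.5]
gripper_width: 40.1
```

>>> {"op": "servo_tool", "data": {
  "turn": [
    [0,0,-0.095],
    [0,0,-0.095],
    [0,0,-0.095],
    [0,0,-0.095],
    [0,0,-0.095]
  ],
  "dp": [
    [0.033,-0.051,0],
    [0.033,-0.051,0],
    [0.033,-0.051,0],
    [0.033,-0.051,0],
    [0.033,-0.051,0]
  ],
  "fingers": [0.04,0.04,0.04,0.04,0.04]
}}

```text
clock: 2.45
position: [533.6, 71.0, 233.2]
ee_rot: [0.798, -0.602, 0.003, -0.003]
contact_force: [-0.0, 0.2, 0.2]
gripper_width: 39.9
```

>>> {"op": "servo_tool", "data": {
  "turn": [
    [0,0,0.021],
    [0,0,0],
    [0,0,0],
    [0,0,0],
    [0,0,0]
  ],
  "dp": [
    [0,0,-0.05],
    [0,0,-0.05],
    [0,0,-0.03],
    [0,0,-0.01],
    [0,0,-0.003]
  ],
  "fingers": [0.04,0.04,0.04,0.04,0.04]
}}

```text
clock: 3.08
position: [537.6, 66.0, 88.6]
ee_rot: [0.802, -0.598, 0.005, -0.006]
contact_force: [0.6, 0.8, 0.5]
gripper_width: 40.4
```

>>> {"op": "servo_tool", "data": {
  "turn": [
    [-0.004,0.015,0.01],
    [0,0,0],
    [0,0,0],
    [0,0,0],
    [0,0,0]
  ],
  "dp": [
    [-0.003,0.003,-0.001],
    [0,0,-0.002],
    [0,0,-0.002],
    [0,0,-0.002],
    [0,0,0]
  ],
  "fingers": [0.04,0.04,0.04,0.04,0.04]
}}

```text
clock: 3.7
position: [536.7, 70.7, 85.0]
ee_rot: [0.805, -0.593, 0.002, -0.003]
contact_force: [0.6, 0.3, 0.6]
gripper_width: 40.2
```

>>> {"op": "servo_tool", "data": {
  "turn": [
    [0,0.005,0],
    [0,0,0],
    [0,0,0],
    [0,0,0],
    [0,0,0]
  ],
  "dp": [
    [-0.001,0,-0.002],
    [0,0,-0.001],
    [0,0,-0.001],
    [0,0,-0.001],
    [0,0,0]
  ],
  "fingers": [0.04,0.04,0.04,0.04,0.04]
}}

```text
clock: 4.32
position: [535.6, 70.6, 79.6]
ee_rot: [0.805, -0.593, -0.0, -0.001]
contact_force: [0.1, 0.8, -0.2]
gripper_width: 39.8
```

>>> {"op": "servo_tool", "data": {
  "turn": [
    [0,0,0],
    [0,0,0],
    [0,0,0],
    [0,0,0],
    [0,0,0]
  ],
  "dp": [
    [0.002,-0.0076,0.0005],
    [0.0024,-0.0076,0],
    [0.0024,-0.0076,0],
    [0.0024,-0.0076,0],
    [0.0024,-0.0076,0]
  ],
  "fingers": [0.04,0.04,0.04,0.04,0.04]
}}

```text
clock: 4.95
position: [547.7, 30.8, 80.2]
ee_rot: [0.805, -0.593, -0.001, -0.001]
contact_force: [-1.3, 2.2, -0.4]
gripper_width: 40.3
```

```bash
python3 - <<'E'
from h import *
d=cam('side'); x,y=337,210; e=cv2.resize(d['img'][y-75:y+75,x-90:x+90],(720,600),interpolation=cv2.INTER_CUBIC); cv2.imwrite('pics/mid.png',e[:,:,::-1])
E
```

```text
(no output)
```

View pics/mid.png

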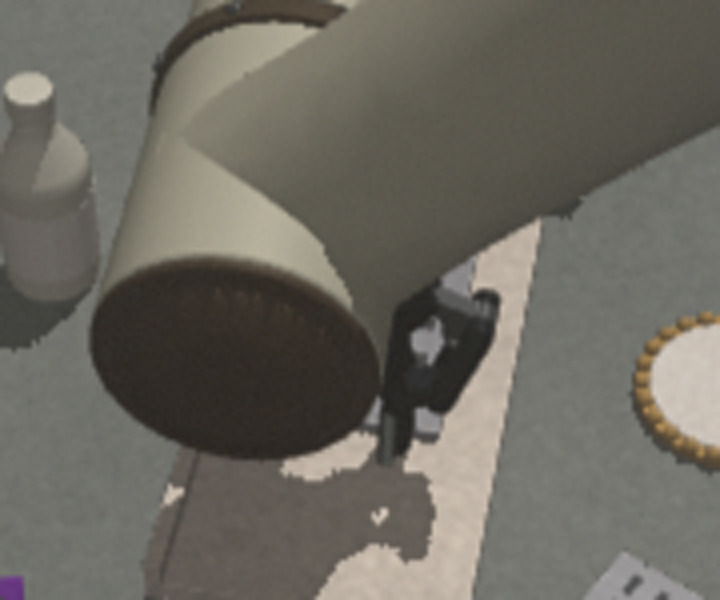

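The arm hides the plate in this view; one finger shows at about (410,400) and the bottle is untouched. I'll keep pushing, stop short of the target, then back off and measure.

>>> {"op": "servo_tool", "data": {
  "turn": [
    [0,0,0],
    [0,0,0],
    [0,0,0],
    [0,0,0],
    [0,0,0]
  ],
  "dp": [
    [0.0022,-0.0072,0],
    [0.0022,-0.0072,0],
    [0.0022,-0.0072,0],
    [0.0022,-0.0072,0],
    [0.0022,-0.0072,0]
  ],
  "fingers": [0.04,0.04,0.04,0.04,0.04]
}}

```text
clock: 5.62
position: [559.7, -8.0, 80.2]
ee_rot: [0.805, -0.593, -0.001, -0.001]
contact_force: [-0.7, 2.0, -0.1]
gripper_width: 40.0
```

>>> {"op": "servo_tool", "data": {
  "turn": [
    [0,0,0],
    [0,0,0],
    [0,0,0],
    [0,0,0],
    [0,0,0]
  ],
  "dp": [
    [0.0021,-0.0072,0],
    [0.0021,-0.0072,0],
    [0.0021,-0.0072,0],
    [0.0018,-0.006,0],
    [0.001,-0.003,0]
  ],
  "fingers": [0.04,0.04,0.04,0.04,0.04]
}}

```text
clock: 6.25
position: [569.3, -41.1, 80.1]
ee_rot: [0.805, -0.593, -0.001, -0.001]
contact_force: [-1.3, 2.2, 0.3]
gripper_width: 40.2
```

>>> {"op": "servo_tool", "data": {
  "turn": [
    [0,0,0],
    [0,0,0],
    [0,0,0],
    [0,0,0],
    [0,0,0]
  ],
  "dp": [
    [-0.002,0.0066,0.0005],
    [-0.003,0.01,0.015],
    [-0.01,0.033,0.04],
    [-0.0165,0.053,0.02],
    [-0.0165,0.053,0.01]
  ],
  "fingers": [0.04,0.04,0.04,0.04,0.04]
}}

```text
clock: 6.88
position: [520.2, 116.6, 170.4]
ee_rot: [0.804, -0.595, 0.0, -0.001]
contact_force: [0.7, 0.5, 0.3]
gripper_width: 39.8
```

>>> {"op": "servo_tool", "data": {
  "turn": [
    [0,0,0],
    [0,0,0],
    [0,0,0],
    [0,0,0],
    [0,0,0]
  ],
  "dp": [
    [-0.0165,0.053,0.02],
    [-0.0165,0.053,0.01],
    [-0.0165,0.053,0],
    [-0.0165,0.053,0],
    [0,0,0]
  ],
  "fingers": [0.04,0.04,0.04,0.04,0.04]
}}

```text
clock: 7.5
position: [448.9, 341.7, 210.6]
ee_rot: [0.807, -0.591, 0.002, -0.008]
contact_force: [-0.0, -0.5, 0.1]
gripper_width: 40.3
```

```bash
python3 - <<'E'
from h import *
d=cam('top'); save(d,'t2f.png'); x,y=345,232; e=cv2.resize(d['img'][y-75:y+75,x-90:x+90],(720,600),interpolation=cv2.INTER_CUBIC); cv2.imwrite('pics/t2.png',e[:,:,::-1])
R=np.array([[.95555,-.29482],[.29482,.95555]]); c=np.array([558.72,-20.1])
for n,near in(('top',(366,228)),('side',(340,190))):
    _,m,c0,s,a=rect(n,'plate',near,86); print(n,R.T@(np.array(c0)-c),s,a)
E
```

```text
top [   5.14104676 -101.00439009] (99.45027160644531, 131.62234497070312) 15.672338485717773
side [  6.56772923 -96.01865548] (95.30895233154297, 135.95748901367188) 17.148635864257812
```

View pics/t2.png

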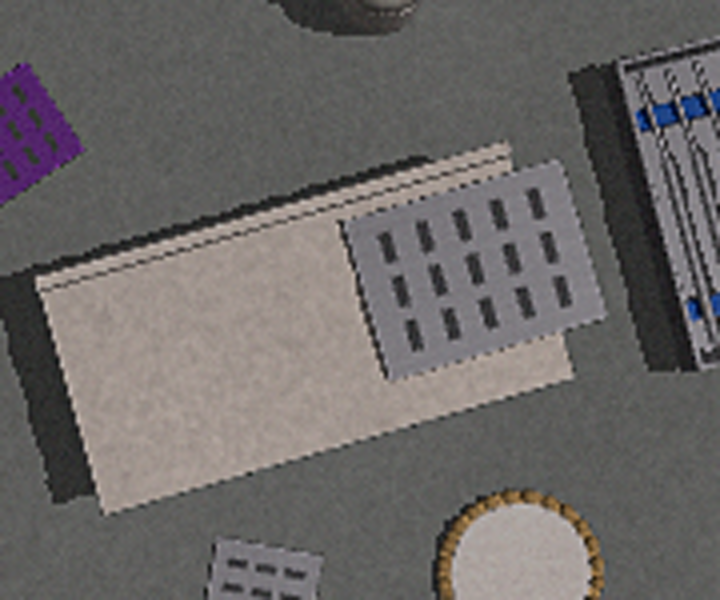

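The plate lies straight and sticks out a bit short of target, with corners at (342,222), (557,160), (606,318) and (391,380). The shelf end runs from (511,143) to (573,377). Next is the exact overhang.

```bash
python3 - <<'E'
from h import *
d=cam('top'); g=lambda u,v,z:ray(d,255+u/4-.4,157+v/4-.4,z)[:2]
R=np.array([[.95555,-.29482],[.29482,.95555]]); c=np.array([558.72,-20.1])
print(np.round([R.T@(g(*p,86)-c) for p in((342,222),(557,160),(606,318),(391,380))],1),np.round([R.T@(g(*p)-c) for p in((573,377,80),(511,143,92),(105,514,80),(36,275,92))],1))
p=read_state()['position']; print(R.T@(np.array([569.3,-41.1])-c),p)
E
```

```text
[[  51.8  -35.6]
 [  51.6 -163.4]
 [ -42.6 -164.4]
 [ -42.2  -37. ]] [[ -69.7 -137.7]
 [  67.7 -139.9]
 [ -69.6  139.8]
 [  70.6  138.8]]
[  3.918499  -23.1857456] [450.69478385 336.85461902 209.57440448]
```

>>> {"op": "servo_tool", "data": {
  "turn": [
    [0,0,0],
    [0,0,0],
    [0,0,0],
    [0,0,0],
    [0,0,0]
  ],
  "dp": [
    [0.018,-0.058,0],
    [0.018,-0.058,0],
    [0.018,-0.058,0],
    [0.018,-0.058,0],
    [0.018,-0.058,0]
  ],
  "fingers": [0.04,0.04,0.04,0.04,0.04]
}}

```text
clock: 8.43
position: [541.6, 39.1, 210.4]
ee_rot: [0.804, -0.594, 0.003, -0.008]
contact_force: [0.7, 0.5, -0.5]
gripper_width: 39.9
```

>>> {"op": "servo_tool", "data": {
  "turn": [
    [-0.009,0.014,0],
    [0,0,0],
    [0,0,0],
    [0,0,0],
    [0,0,0]
  ],
  "dp": [
    [0.014,-0.035,0],
    [0.005,-0.014,-0.02],
    [0,0,-0.05],
    [0,0,-0.035],
    [0,0,-0.01]
  ],
  "fingers": [0.04,0.04,0.04,0.04,0.04]
}}

```text
clock: 9.05
position: [561.4, -23.3, 95.0]
ee_rot: [0.799, -0.601, 0.002, -0.001]
contact_force: [-0.6, -0.8, 0.4]
gripper_width: 40.0
```

>>> {"op": "servo_tool", "data": {
  "turn": [
    [0,0.004,0.018],
    [0,0,0],
    [0,0,0],
    [0,0,0],
    [0,0,0]
  ],
  "dp": [
    [0.0015,0.0037,-0.005],
    [0,0,-0.004],
    [0,0,-0.003],
    [0,0,-0.001],
    [0,0,0]
  ],
  "fingers": [0.04,0.04,0.04,0.04,0.04]
}}

```text
clock: 9.68
position: [565.5, -19.4, 85.1]
ee_rot: [0.805, -0.594, 0.003, -0.002]
contact_force: [0.6, -0.3, 0.2]
gripper_width: 40.2
```

>>> {"op": "servo_tool", "data": {
  "turn": [
    [0,0.006,0],
    [0,0,0],
    [0,0,0],
    [0,0,0],
    [0,0,0]
  ],
  "dp": [
    [-0.002,-0.0006,-0.002],
    [0,0,-0.001],
    [0,0,-0.001],
    [0,0,-0.0005],
    [0,0,0]
  ],
  "fingers": [0.04,0.04,0.04,0.04,0.04]
}}

```text
clock: 10.3
position: [563.5, -20.0, 80.7]
ee_rot: [0.805, -0.594, 0.001, -0.001]
contact_force: [0.5, -0.6, 0.6]
gripper_width: 40.2
```

>>> {"op": "servo_tool", "data": {
  "turn": [
    [0,0,0],
    [0,0,0],
    [0,0,0],
    [0,0,0],
    [0,0,0]
  ],
  "dp": [
    [0.0028,-0.0095,-0.0004],
    [0.0025,-0.0085,0],
    [0.0024,-0.0076,0],
    [0.0015,-0.0048,0],
    [0.0008,-0.0025,0]
  ],
  "fingers": [0.04,0.04,0.04,0.04,0.04]
}}

```text
clock: 10.92
position: [574.2, -54.5, 80.3]
ee_rot: [0.805, -0.594, 0.0, -0.001]
contact_force: [-0.8, 2.5, 1.0]
gripper_width: 40.3
```

>>> {"op": "servo_tool", "data": {
  "turn": [
    [0,0,0],
    [0,0,0],
    [0,0,0],
    [0,0,0],
    [0,0,0]
  ],
  "dp": [
    [-0.002,0.0066,0.0005],
    [-0.003,0.01,0.015],
    [-0.01,0.033,0.04],
    [-0.0165,0.053,0.02],
    [-0.0165,0.053,0.01]
  ],
  "fingers": [0.04,0.04,0.04,0.04,0.04]
}}

```text
clock: 11.55
position: [524.9, 103.5, 170.5]
ee_rot: [0.803, -0.596, 0.001, -0.001]
contact_force: [0.4, -0.4, -0.3]
gripper_width: 40.2
```

>>> {"op": "servo_tool", "data": {
  "turn": [
    [0,0,0],
    [0,0,0],
    [0,0,0],
    [0,0,0],
    [0,0,0]
  ],
  "dp": [
    [-0.0165,0.053,0.02],
    [-0.0165,0.053,0.01],
    [-0.0165,0.053,0],
    [-0.0165,0.053,0],
    [0,0,0]
  ],
  "fingers": [0.04,0.04,0.04,0.04,0.04]
}}

```text
clock: 12.18
position: [453.8, 328.6, 210.5]
ee_rot: [0.806, -0.592, 0.003, -0.008]
contact_force: [0.3, -0.4, -0.7]
gripper_width: 40.4
```

```bash
python3 - <<'E'
from h import *
for n,(x,y) in(('top',(345,232)),('side',(340,200))):
    d=cam(n); e=cv2.resize(d['img'][y-75:y+75,x-90:x+90],(720,600),interpolation=cv2.INTER_CUBIC); cv2.imwrite(f'pics/f_{n}.png',e[:,:,::-1])
    print([(q,[int(b) for b in search_frame(q,n)[0]['box']]) for q in('tray','bowl','hoop','bottle') if search_frame(q,n)])
R=np.array([[.95555,-.29482],[.29482,.95555]]); c=np.array([558.72,-20.1])
for n,near in(('top',(372,226)),('side',(340,185))):
    _,m,c0,s,a=rect(n,'plate',near,86); print(n,R.T@(np.array(c0)-c),s,a)
E
```

```text
[('tray', [408, 160, 67, 89]), ('bowl', [194, 248, 45, 43]), ('hoop', [365, 280, 41, 42]), ('bottle', [339, 137, 21, 28])]
[('tray', [317, 124, 83, 60]), ('bowl', [270, 352, 22, 45]), ('hoop', [405, 214, 49, 38]), ('bottle', [320, 160, 53, 49])]
top [   4.69017805 -114.46151549] (96.09915924072266, 131.0782470703125) 17.76633071899414
side [   6.3267162  -111.69477602] (97.12576293945312, 138.28343200683594) 17.00469398498535
```

View pics/f_top.png

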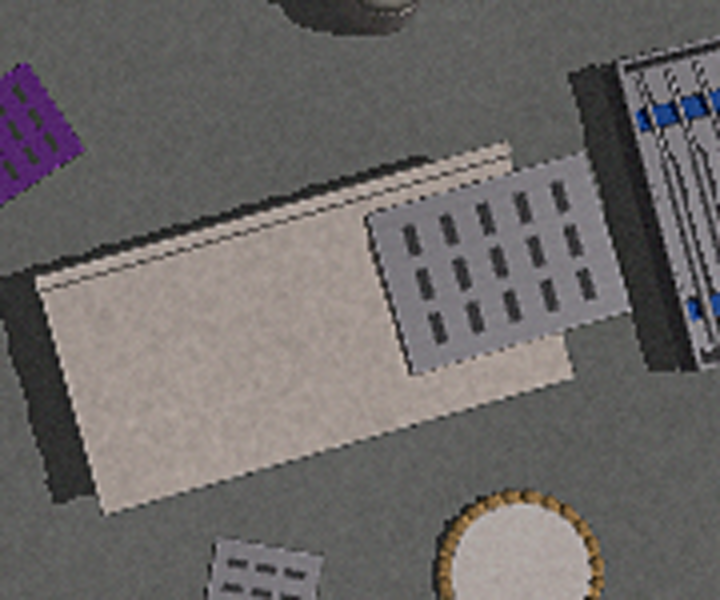

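View pics/f_side.png

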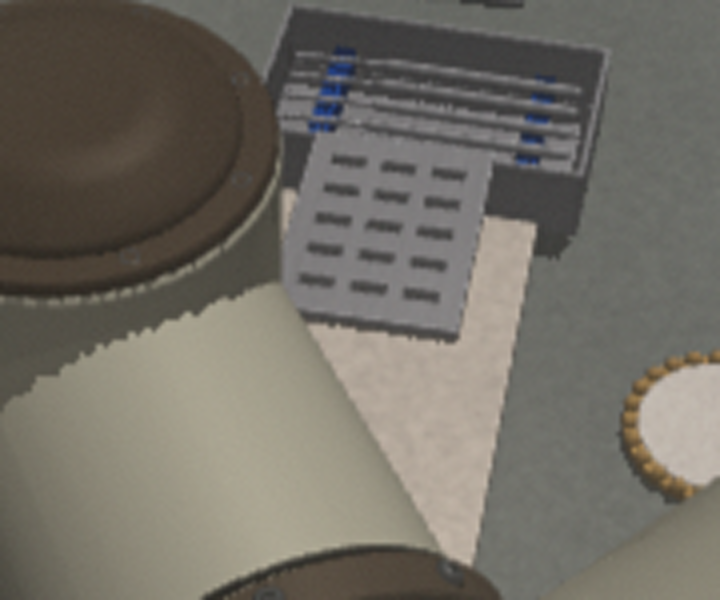

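The top crop shows the plate straight, corners (367,213) to (632,310), with about 40 mm beyond the shelf end. The plate lies flat in both views and the tray, bowl, hoop and bottle haven't moved.

```bash
python3 -c "
from bench import *
print(job_done())"
```

```text
the job is handed in; nothing more can be done
None
```

The plate now sticks out about 40 mm past the tray end of the shelf, lying flat and straight, and the job is handed in. I pushed its end edge with two part-open fingers in two passes, measuring after the first. The arm then backed off to about 210 mm height, touching nothing. It took about 13 s and the push force stayed around 2–3 N.

- **Top camera:** the plate's centre is 114.5 mm from the shelf's centre, an overhang of about 40 mm. It is within about 1° of the shelf's line and well clear of the front edge.
- **Side camera:** it gives 111.7 mm for the centre. This camera also read about 3 mm the same way on the shelf's own end, so the two roughly agree.
- **Other objects:** in the top picture the tray, bowl, hoop and bottle show within a few pixels of where they began. In the last side picture the arm partly hid the bowl and bottle, so the detector's boxes for those two were wrong. I relied on the top picture for them.

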